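# Feel the punch wells and seat the new punch

## Task

Broken-off stubs are left out of sight in two of the three wells of the punch block. Take the new punch from its stand and gently feel down to the bottom of each well with its foot - left, then middle, then right - pressing it lightly for a moment on whatever is down there without ever leaning hard on it. Then push the punch fully home in the one well that is clear, let go of it, and leave the things around undisturbed.

Things in the scene. Friction and masses are not known exactly. Their poses are not given: they have to be found in the camera images.
- punch_foot: Foot of the new punch, the part to feel with: a plain flat nub 8 mm across and 2.5 mm long at the lower end of the punch. The origin is the centre of its underside (the very tip of the punch); z runs up along the punch. It stands 5 mm above the worktop at the start.
- punch_grip (a point): The point to grip on the punch, on its axis 92 mm above the tip. The punch is a light metal rod 120 mm long, about 0.06 kg, parked upright: from 62 mm above the tip to its top it is a cylinder 20 mm across (the grip, with two dark bands); below that a shank 14 mm across, tapered over the last 5 mm to the foot. z runs up along the punch.
- punch_stand: Low square wooden stand, 52x52x18 mm, fixed to the worktop, with the round hole (17 mm wide, 13 mm deep) in which the punch stands loosely, well to the right of the block. Origin: centre of its underside. Lift the punch 20 mm or more to clear it.
- punch_block: Dark steel punch block, fixed to the worktop: 56 mm deep (x), 140 mm long (y), 58 mm high, with a low screwed foot at each end. Origin: centre of its underside; x points away from the robot, y along the row of wells to the left, z up. Three round wells, 42 mm apart, open in its top; each is 16.4 mm wide with a 3 mm countersink, and 44 mm deep when clear.
- well_left (a point): Centre of the mouth of the left well (as the robot sees it), level with the block's top; axes as the block's. Two of the three wells, any two, hide a stub: a loose steel cylinder 12 mm across and 10 or 19 mm high on the well's floor, so the punch stops there about 34 or 25 mm below the block's top instead of 44 mm.
- well_middle (a point): Centre of the mouth of the middle well, level with the block's top. Each well has a sprung ball in its front wall, 11 mm below the top: the tapered tip of the punch meets it 5 to 11 mm down, a push of roughly 2 to 6 N passes it, and it then drags on the shank by 1 to 4 N up or down, not evenly. It holds the weight of the punch: let go at the mouth, the punch hangs there about 17 mm deep.
- well_right (a point): Centre of the mouth of the right well, level with the block's top. The floor of each well is a steel disc on a stiff, damped spring: it starts to give at 2.5 N, gives 0.4 mm per N and bottoms out hard after 4 mm (12 N), with or without a stub on it. Fully home means down on this floor.
- brass_pot_0: small turned copper-coloured lidded pot, 34 mm across, 38 mm high, loose, behind the block. Origin: centre of its underside. Not to be disturbed.
- wax_block: carving-wax offcut 30x50x24 mm, loose, lying behind the block. Origin: centre of its underside. Not to be disturbed.
- borax_dish: shallow round ceramic dish with a cone in it, 68 mm across, 31 mm high, loose, right of the block. Origin: centre of its underside. Not to be disturbed.
- loupe: folding loupe, 24x59x13 mm, loose, right of the block. Origin: centre of its underside. Not to be disturbed.

How it is judged:
On the way, in this order (a step that is already met when the one before it is completed fails the run):
1. the foot of the punch presses lightly on whatever is at the bottom of the left well (horizontal distance between punch_foot and well_left below 0.006 m and z of punch_foot in the frame of well_left below -0.015 m and contact force between punch_foot and anything else above 1.5 N), for 0.1 s.
2. the foot of the punch presses lightly on whatever is at the bottom of the middle well (horizontal distance between punch_foot and well_middle below 0.006 m and z of punch_foot in the frame of well_middle below -0.015 m and contact force between punch_foot and anything else above 1.5 N), for 0.1 s.
3. the foot of the punch presses lightly on whatever is at the bottom of the right well (horizontal distance between punch_foot and well_right below 0.006 m and z of punch_foot in the frame of well_right below -0.015 m and contact force between punch_foot and anything else above 1.5 N), for 0.1 s.
At the end, for the whole second after the job is handed in: The punch stands fully home in the clear well: its tip within 4 mm of that well's axis and at least 41 mm below the top of the block, upright within 0.08 rad, released and at rest (((horizontal distance between punch_foot and well_left below 0.004 m and z of punch_foot in the frame of well_left below -0.041 m) or (horizontal distance between punch_foot and well_middle below 0.004 m and z of punch_foot in the frame of well_middle below -0.041 m) or (horizontal distance between punch_foot and well_right below 0.004 m and z of punch_foot in the frame of well_right below -0.041 m)) and angle between punch_foot's own z axis and vertical below 0.08 rad and linear speed of punch_foot below 0.02 m/s); the robot touches nothing.
It fails at once if the foot of the punch leans on something with more than 20 N (contact force between punch_foot and anything else above 20 N).
It fails at once if something bears on the block with more than 30 N (contact force between punch_block and anything else above 30 N).
It fails at once if the pot, wax block, dish or loupe is shifted by more than 20 mm (distance of any of brass_pot_0, wax_block, borax_dish, loupe from where it was at the start of the episode above 0.02 m).
It also fails if it takes over 72 s, if anything falls off the work surface, if the arm or the gripper's body presses on something with over 40 N, if the wrist force passes 120 N, or if a joint passes its speed limit or range.

## Robot

A 6-joint arm with a two-finger parallel gripper is mounted at the origin on a cart in front of the work surface, level with it; the furniture and walls round the work are solid. World frame = base frame: x ahead of the robot, y to its left, z up, the work surface at z = 0. Lengths are in m, angles in rad, forces in N, time in s.
With the tool pointing down it reaches from about 0.35 to 0.775 m from the base axis. Payload 7.3 kg.
Tool frame: the origin (TCP) lies at the very end of the fingers, on their centre line; the grasp point (between the pads) lies 19 mm behind it; z points along the fingers, y is the line along which they close (so a half turn about z gives the same grasp; the last joint's range is limited). The gripper opens to 92 mm and grips with 3 to 60 N. Pads are 19 mm wide; open, the fingers measure 130 mm over their backs; the gripper's body (75 mm by 190 mm) begins 47 mm behind the grasp point.
Start: joints at [-1.25, 0.342, 1.524, -0, 1.275, -0.146], TCP at [0.236, -0.469, 0.193] pointing down, gripper open.
Joint ranges: [-2.53, 2.53], [-0.77, 2.02], [0.04, 2.7], [-1, 4.14], [0.28, 2.66], [-3.11, 3.11]. Speed limits (rad/s): [2.57, 2.57, 3.14, 3.14, 3.14, 3.14].

## Interface

Orientations are given as a unit quaternion [x, y, z, w].
In Python, from workcell import env, cams, order gives the robot as it stands. The module is installed in compiled form; this text tells all that it offers.
- The arm moves only by the tool jog_arm, never from a script. Its argument "moves" is a list of rows, each a list of 5 numbers: the shift along the world's x, y, z in mm, then the turn about the world's z in rad, then the closure, from 0 (fully open) to 1 (shut). A call has 1 to 20 rows; each row is the pose to reach, as a shift and turn from the pose commanded when the call began; what a row does not reach only later rows make up. A row lasts 1/12 s, in which the tool goes at most 41.7 mm and 7.16 degrees, less where a joint would pass 70% of its speed; a pose out of reach is approached as far as the arm can. A call with a gripper value outside its range is refused whole. The fingers move at their own pace and stop on an object; the grip force is fixed at half the most. Time passes only in rows, so rows that repeat a pose let the fingers close. It gives the time, the measured TCP pose, the force, the opening and the grip force at its end, in the units of the state.
- env.state(): the state, without advancing time (a new reading comes with each control period).
- cams.grab_frame(name): name is "side" or "top"; returns a dict with "color" (384x512x3 uint8, blue, green, red), "intrinsics" (3x3 intrinsics, pixels), "world_from_camera" (4x4, takes a point from camera to world coordinates). Camera axes: x right, y up, looking along -z (the intrinsics and any distortion apply to the point x, -y, -z); pixel columns grow to the right and rows downward; lengths in m; the calibration is good to about 2 mm. A picture is of the moment at which its call begins. There is no depth.
- order.hand_in(): hands the job in; it is judged then, once.
The state is a dict: "time_s": time; "joint_pos": joint angles; "joint_vel": joint speeds; "effort": joint torques, N m; "tcp_pos": TCP position; "tool_rot": TCP orientation; "force": force on the tool from outside, world axes, zero at the start; "ft_torque": the same for the moment, N m; "gripper_width": finger opening in m; "finger_force": force on a finger pad.
Only numpy, scipy, OpenCV 4.12 (cv2) and the standard library are available. Lean on these libraries where they do the work, as an engineer would, in place of code of your own. Each camera call takes 0.05 s, during which the arm holds its last target. There are 200 camera calls.

## Working session

There is one attempt and no reset: what is moved stays moved. The work goes in short steps, Python scripts to look and compute and a tool call to move; the robot and the scene stay as the last step left them, time stands still between calls to the robot, and variables do not carry over. Pictures are saved under pics/ and viewed, at most 10 in all, crops included, and the job is handed in when it is done.

Besides the shell and the picture viewer there is one more tool, called as name(argument=value, ...) on one line, values as JSON. jog_arm: Moves the arm, as the interface text tells. Its arguments: {"type":"object","properties":{"moves":{"type":"array"}},"required":["moves"]}

```bash
mkdir -p pics
python3 - <<'E'
from workcell import env,cams
import cv2,numpy as np
for n in("top","side"):
    f=cams.grab_frame(n);cv2.imwrite(f"pics/{n}0.png",f["color"]);print(n,np.round(f["intrinsics"],1).tolist(),np.round(f["world_from_camera"],3).tolist(),[k for k in f])
s=env.state();print({k:np.round(v,3).tolist() for k,v in s.items()})
E
```

```text
top [[349.3, 0.0, 255.7], [0.0, 349.3, 195.2], [0.0, 0.0, 1.0]] [[-0.028, 0.993, -0.111, 0.509], [-0.999, -0.03, -0.02, -0.004], [-0.023, 0.111, 0.994, 1.006], [0.0, 0.0, 0.0, 1.0]] ['color', 'intrinsics', 'world_from_camera']
side [[483.0, 0.0, 257.0], [0.0, 483.0, 187.7], [0.0, 0.0, 1.0]] [[-0.976, 0.108, -0.189, 0.348], [-0.217, -0.541, 0.813, 1.098], [-0.014, 0.834, 0.551, 0.837], [0.0, 0.0, 0.0, 1.0]] ['color', 'intrinsics', 'world_from_camera']
{'time_s': 0.1, 'joint_pos': [-1.25, 0.343, 1.525, 0.0, 1.275, -0.146], 'joint_vel': [-0.003, -0.002, -0.004, 0.001, -0.002, -0.0], 'effort': [0.001, -43.2, -24.47, 0.072, 0.053, -0.0], 'tcp_pos': [0.236, -0.468, 0.192], 'tool_rot': [0.973, 0.231, -0.0, -0.001], 'force': [0.459, 0.414, -0.117], 'ft_torque': [0.035, 0.011, 0.035], 'finger_force': 0.0, 'gripper_width': 0.092}
```

View pics/top0.png

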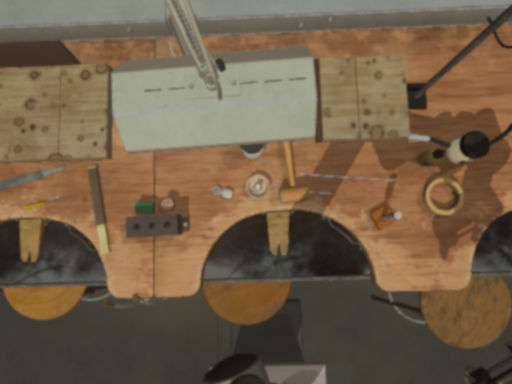

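View pics/side0.png

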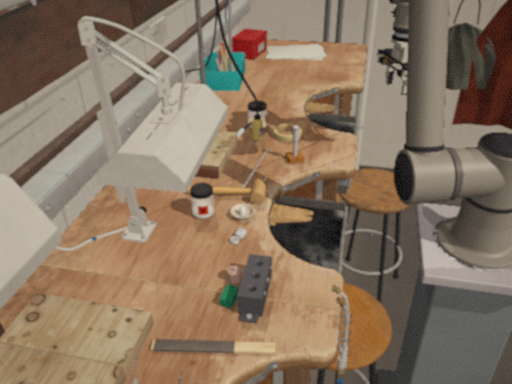

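The top view shows the block near (152,225), the stand and punch near (385,215), the pot and wax at (167,203) and (146,206), and the dish and loupe near (258,184) and (222,191). In the side view the block is at (255,288) and the punch at (295,145). Next I'll enlarge these.

Run:
```python
import cv2,numpy as np
t=cv2.imread("pics/top0.png");s=cv2.imread("pics/side0.png")
def c(im,x,y,w,h,k):return cv2.resize(im[y:y+h,x:x+w],None,fx=k,fy=k,interpolation=cv2.INTER_CUBIC)
a=c(t,115,190,80,56,5);b=c(t,360,195,80,56,5);d=c(s,215,245,80,80,5)[:300*1];
d=c(s,220,250,67,74,6)[:,:400];d=cv2.resize(d,(400,444))[:,:]
e=c(s,265,115,67,55,6)[:,:400]
cv2.imwrite("pics/tc.png",np.hstack([a,b]));
cv2.imwrite("pics/sc.png",np.hstack([d,cv2.copyMakeBorder(e,0,444-e.shape[0],0,0,0)]))
```

```text
(no output)
```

View pics/tc.png

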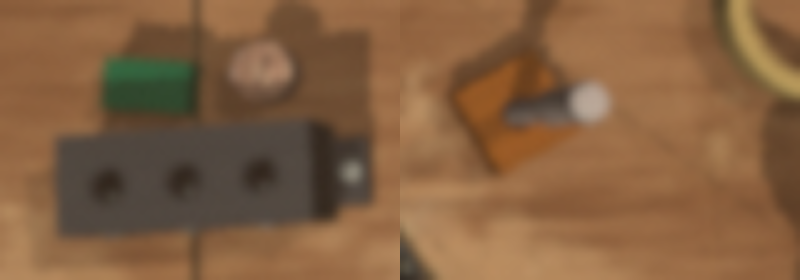

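View pics/sc.png

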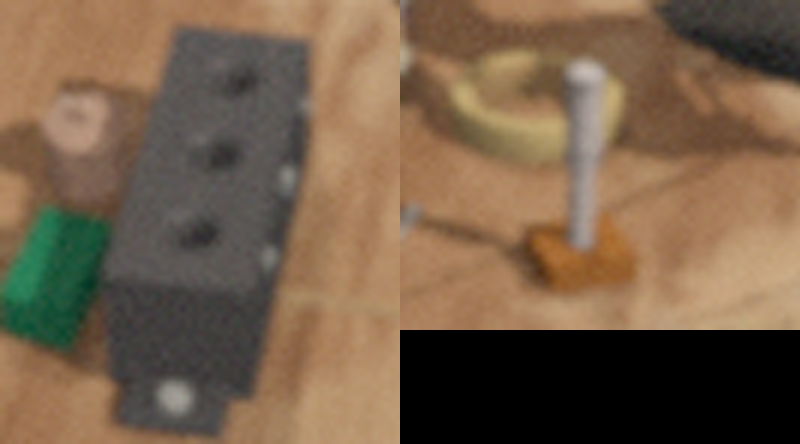

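The crops show the wells in the top view at about (136.6,226.8), (152,226) and (167.4,224.8), and the punch cap at (397.6,215.4). In the side view the wells are at about (259.7,263.3), (256.5,275.7) and (253.3,288.7), with the cap near (296,127). Next I'll refine these with masks and cast rays.

```bash
cat > h.py <<'E'
from workcell import env,cams
import cv2,numpy as np
def ray(f,uv):
    K,T=np.array(f["intrinsics"]),np.array(f["world_from_camera"])
    d=np.linalg.solve(K,[uv[0],uv[1],1.]);d=T[:3,:3]@(d*[1,-1,-1]);return T[:3,3],d
def onz(f,uv,z):
    o,d=ray(f,uv);return o+d*(z-o[2])/d[2]
def tri(f,uv,g,uw):
    o,d=ray(f,uv);p,e=ray(g,uw);a,b=np.linalg.lstsq(np.c_[d,-e],p-o,rcond=None)[0]
    A=o+a*d;B=p+b*e;return (A+B)/2,np.linalg.norm(A-B)
def dark(im,uv,r):
    # centroid of darkness near uv
    u,v=np.round(uv).astype(int);w=cv2.GaussianBlur(im,(3,3),0).mean(2)[v-r:v+r+1,u-r:u+r+1]
    k=np.clip(np.median(w)-6-w,0,None);y,x=np.mgrid[v-r:v+r+1,u-r:u+r+1];return np.array([(k*x).sum(),(k*y).sum()])/k.sum()
E
cat > m.py <<'E'
from h import *
F=[[cams.grab_frame(n) for n in("top","side")] for _ in range(4)]
t,s=F[0]
for i,f in enumerate((t,s)): f["color"]=np.mean([x[i]["color"] for x in F],0).astype(np.float32)
T=[(136.6,226.8),(152,226),(167.4,224.8)];S=[(253.3,288.7),(256.5,275.7),(259.7,263.3)]
for a,b in zip(T,S):
    a2=dark(t["color"],a,4);b2=dark(s["color"],b,4);p,g=tri(t,a2,s,b2)
    print(a2.round(1),b2.round(1),"top",onz(t,a2,.058).round(4),"side",onz(s,b2,.058).round(4),"tri",p.round(4),round(g,4))
# block face corners
q=[(57,138),(308,122),(315,218),(60,236)];q=[onz(t,(115+x/5,190+y/5),.058) for x,y in q];print("cornersT",np.round(q,4).tolist(),np.mean(q,0))
q=[(178,30),(310,42),(268,292),(105,275)];q=[onz(s,(220+x/6,250+y/6),.058) for x,y in q];print("cornersS",np.round(q,4).tolist(),np.mean(q,0))
# stand mask: orange
for f,n,(u,v,w,h) in((t,"T",(365,195,45,40)),(s,"S",(280,148,30,20))):
    im=f["color"][v:v+h,u:u+w];B,G,R=cv2.split(im);m=((R-B)>85)&(G<R*.72);print(n,m.sum(),(np.argwhere(m).min(0)[::-1]+(u,v)),(np.argwhere(m).max(0)[::-1]+(u,v)))
    c=max(cv2.findContours(m.astype(np.uint8),0,2)[0],key=cv2.contourArea);r=cv2.minAreaRect(c);print(r[0][0]+u,r[0][1]+v,r[1],r[2],onz(f,(r[0][0]+u,r[0][1]+v),.018 if n=="T" else .009))
def bright(f,u,v,r):
    w=f["color"].min(2)[v-r:v+r+1,u-r:u+r+1];k=np.clip(w-w.max()*.75,0,None);y,x=np.mgrid[v-r:v+r+1,u-r:u+r+1];return np.array([(k*x).sum(),(k*y).sum()])/k.sum()
a=bright(t,398,215,5);b=bright(s,297,127,3)
print("cap",a,b,onz(t,a,.125),onz(s,b,.125),tri(t,a,s,b))
E
python3 m.py
```

```text
[136.  226.3] [253.1 288.8] top [0.5399 0.344  0.058 ] side [0.535  0.3487 0.058 ] tri [0.538  0.3451 0.0541] 0.0041
[151.  225.3] [256.7 275.6] top [0.5415 0.3029 0.058 ] side [0.5364 0.3065 0.058 ] tri [0.5394 0.3035 0.0549] 0.0045
[166.4 224.1] [259.8 263.3] top [0.5435 0.2607 0.058 ] side [0.5381 0.2646 0.058 ] tri [0.5413 0.2612 0.0547] 0.0048
cornersT [[0.5643, 0.3707, 0.058], [0.5691, 0.2327, 0.058], [0.5169, 0.229, 0.058], [0.511, 0.3684, 0.058]] [0.54031525 0.30019849 0.058     ]
cornersS [[0.5685, 0.2407, 0.058], [0.515, 0.237, 0.058], [0.5039, 0.3724, 0.058], [0.5638, 0.3764, 0.058]] [0.53779601 0.30659403 0.058     ]
T 439 [371 195] [409 231]
383.6384620666504 217.99230575561523 (20.96186637878418, 18.48117446899414) 60.2551155090332 [ 0.5447191  -0.34032441  0.018     ]
S 140 [287 150] [304 163]
295.58235359191895 156.8705883026123 (11.93117618560791, 16.378250122070312) 77.47119140625 [ 0.54362925 -0.33702731  0.009     ]
cap [397.65985365 215.10900833] [296.14205987 127.24860477] [ 0.54706496 -0.33906598  0.125     ] [ 0.54424385 -0.33013259  0.125     ] (array([ 0.5465504 , -0.34132728,  0.11935469]), np.float64(0.0015303402679029043))
```

jog_arm(moves=[[31,13,2,-0.05,0],[62,26,4,-0.1,0],[93,39,6,-0.15,0],[124,52,8,-0.2,0],[155,65,8,-0.25,0],[186,78,8,-0.3,0],[217,91,8,-0.35,0],[248,104,8,-0.4,0],[279,117,8,-0.424,0],[309,130,8,-0.424,0],[309,130,8,-0.424,0],[309,130,8,-0.424,0],[309,130,8,-0.424,0]])

```text
time_s: 1.58
tcp_pos: [0.5449, -0.3389, 0.2005]
tool_rot: [1.0, 0.022, -0.0, -0.0]
force: [0.1, 0.0, 0.0]
gripper_width: 0.092
finger_force: 0.0
```

Run:
```python
from h import *
s=env.state();print({k:np.round(s[k],4).tolist() for k in("time_s","tcp_pos","tool_rot","joint_pos","force")})
f=cams.grab_frame("side")["color"];g=cams.grab_frame("top")["color"]
c=lambda im,x,y,w,h,k:cv2.resize(im[y:y+h,x:x+w],None,fx=k,fy=k,interpolation=cv2.INTER_CUBIC)
cv2.imwrite("pics/s1.png",np.hstack([c(f,250,70,95,100,4),c(g,345,170,100,100,4)]))
```

```text
{'time_s': 1.5833, 'tcp_pos': [0.5449, -0.3389, 0.2005], 'tool_rot': [0.9998, 0.0216, -0.0005, -0.0001], 'joint_pos': [-0.6754, 0.5583, 1.1545, -0.0005, 1.4296, 0.8522], 'force': [0.0711, 0.0472, 0.0125]}
```

View pics/s1.png

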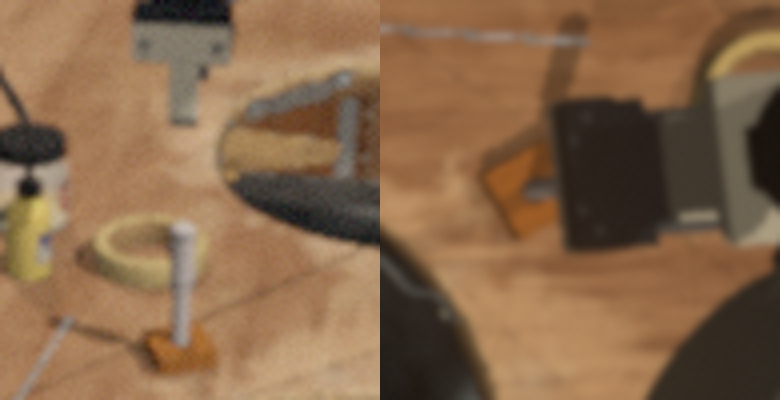

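The side crop shows the finger tip at about (295,100), in line with the cap at (296,127). That's a little higher than I'd predicted, so I'll go part way down and check again.

jog_arm(moves=[[0,0,-25,0,0],[0,0,-50,0,0],[0,0,-65,0,0],[0,0,-65,0,0],[0,0,-65,0,0]])

```text
time_s: 2.1
tcp_pos: [0.5443, -0.3394, 0.1358]
tool_rot: [1.0, 0.021, -0.001, -0.0]
force: [-0.0, -0.4, -0.2]
gripper_width: 0.0921
finger_force: 0.0
```

Run:
```python
from h import *
f=cams.grab_frame("side")
c=lambda im,x,y,w,h,k:cv2.resize(im[y:y+h,x:x+w],None,fx=k,fy=k,interpolation=cv2.INTER_CUBIC)
cv2.imwrite("pics/s2.png",c(f["color"],265,80,65,90,6))
K,T=f["intrinsics"],np.linalg.inv(f["world_from_camera"]);p=env.state()["tcp_pos"];print(p)
for dy in(-.046,0,.046,.06):
    q=T[:3,:3]@(np.array(p)+[0,dy,0])+T[:3,3];print(dy,(K@(q*[1,-1,-1]/-q[2]))[:2])
```

```text
[ 0.54509099 -0.33981974  0.13701863]
-0.046 [298.49953449 116.76513976]
0 [296.44416833 122.64335955]
0.046 [294.28992191 128.80437078]
0.06 [293.61355927 130.73872601]
```

View pics/s2.png

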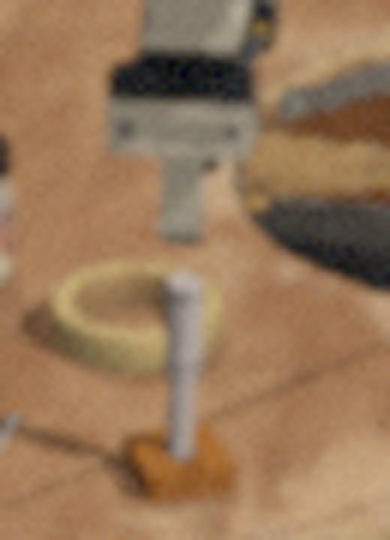

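The finger tip shows at (294.6,119.6) and the cap at (295.5,127), so they line up laterally. I'll descend in stages and watch the force.

jog_arm(moves=[[0,0,-6,0,0],[0,0,-12,0,0],[0,0,-18,0,0],[0,0,-24,0,0],[0,0,-24,0,0]])

```text
time_s: 2.57
tcp_pos: [0.5446, -0.3383, 0.1102]
tool_rot: [1.0, 0.021, -0.001, -0.001]
force: [0.6, 0.2, -1.0]
gripper_width: 0.0916
finger_force: 0.0
```

jog_arm(moves=[[0,0,-10,0,0],[0,0,-20,0,0],[0,0,-30,0,0],[0,0,-34,0,0],[0,0,-34,0,0],[0,0,-34,0,0]])

```text
time_s: 3.07
tcp_pos: [0.5452, -0.3388, 0.0774]
tool_rot: [1.0, 0.021, -0.0, -0.0]
force: [0.4, -0.4, -0.4]
gripper_width: 0.092
finger_force: 0.0
```

Run:
```python
from h import *
f=cams.grab_frame("side")
c=lambda im,x,y,w,h,k:cv2.resize(im[y:y+h,x:x+w],None,fx=k,fy=k,interpolation=cv2.INTER_CUBIC)
cv2.imwrite("pics/s3.png",c(f["color"],265,80,65,90,6))
```

```text
(no output)
```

View pics/s3.png

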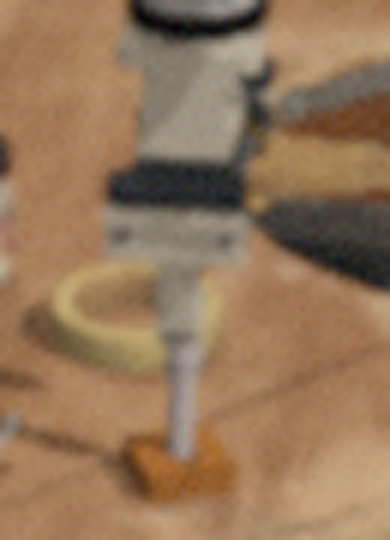

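The finger now overlaps the grip, with its tip at v≈136 just above the shank step. I'll close.

jog_arm(moves=[[0,0,0,0,0.5],[0,0,0,0,0.7],[0,0,0,0,0.85],[0,0,0,0,1],[0,0,0,0,1],[0,0,0,0,1],[0,0,0,0,1],[0,0,0,0,1],[0,0,0,0,1],[0,0,0,0,1]])

```text
time_s: 3.95
tcp_pos: [0.5453, -0.3388, 0.0778]
tool_rot: [1.0, 0.021, -0.0, 0.0]
force: [-0.1, -0.4, 0.3]
gripper_width: 0.0295
finger_force: 0.0
```

jog_arm(moves=[[0,0,0,0,1],[0,0,0,0,1],[0,0,0,0,1],[0,0,0,0,1]])

```text
time_s: 4.28
tcp_pos: [0.5453, -0.3388, 0.0778]
tool_rot: [1.0, 0.021, -0.0, 0.0]
force: [0.2, 0.1, -0.1]
gripper_width: 0.0187
finger_force: 30.0
```

jog_arm(moves=[[0,0,15,0,1],[0,0,40,0,1],[0,0,75,0,1],[0,0,105,0,1],[0,20,105,0,1],[-1,55,105,0,1],[-1,95,105,0,1],[-1,135,105,0,1],[-2,175,105,0,1],[-2,215,105,0,1],[-2,255,105,0,1],[-3,295,105,0,1],[-3,335,105,0,1],[-3,375,105,0,1],[-4,415,105,0,1],[-4,455,105,0,1],[-4,495,105,0,1],[-5,535,105,0,1],[-5,565,105,0,1],[-5,580,105,0,1]])

```text
time_s: 5.95
tcp_pos: [0.5395, 0.2449, 0.1827]
tool_rot: [1.0, 0.023, -0.0, -0.0]
force: [0.0, -0.6, -0.6]
gripper_width: 0.0187
finger_force: 30.0
```

jog_arm(moves=[[0,25,0,0,1],[-1,60,0,0,1],[-1,90,-10,0,1],[-1,104,-25,0,1],[-1,104,-37,0,1],[-1,104,-37,0,1],[-1,104,-37,0,1],[-1,104,-37,0,1],[-1,104,-37,0,1]])

```text
time_s: 6.7
tcp_pos: [0.5401, 0.3444, 0.1469]
tool_rot: [1.0, 0.021, 0.001, -0.0]
force: [-0.3, 0.2, -0.7]
gripper_width: 0.019
finger_force: 30.0
```

Run:
```python
from h import *
s=env.state();print({k:np.round(s[k],4).tolist() for k in("time_s","tcp_pos","tool_rot","joint_pos","force","gripper_width")})
f=cams.grab_frame("side");g=cams.grab_frame("top")
c=lambda im,x,y,w,h,k:cv2.resize(im[y:y+h,x:x+w],None,fx=k,fy=k,interpolation=cv2.INTER_CUBIC)
cv2.imwrite("pics/s4.png",np.hstack([c(f["color"],220,205,66,100,6),c(g["color"],115,160,66,100,6)]))
K,T=f["intrinsics"],np.linalg.inv(f["world_from_camera"]);p=np.array(s["tcp_pos"])
for dz in(0,-.011,-.073):
    q=T[:3,:3]@(p+[0,0,dz])+T[:3,3];print(dz,(K@(q*[1,-1,-1]/-q[2]))[:2])
```

```text
{'time_s': 6.7, 'tcp_pos': [0.5401, 0.3444, 0.1469], 'tool_rot': [0.9998, 0.0207, 0.0007, -0.0002], 'joint_pos': [0.4482, 0.5896, 1.2475, -0.0003, 1.303, 1.9776], 'force': [-0.3279, 0.2473, -0.7371], 'gripper_width': 0.019}
0 [250.52678534 257.02580699]
-0.011 [250.63571094 260.90065756]
-0.073 [251.22656106 281.91918756]
```

View pics/s4.png

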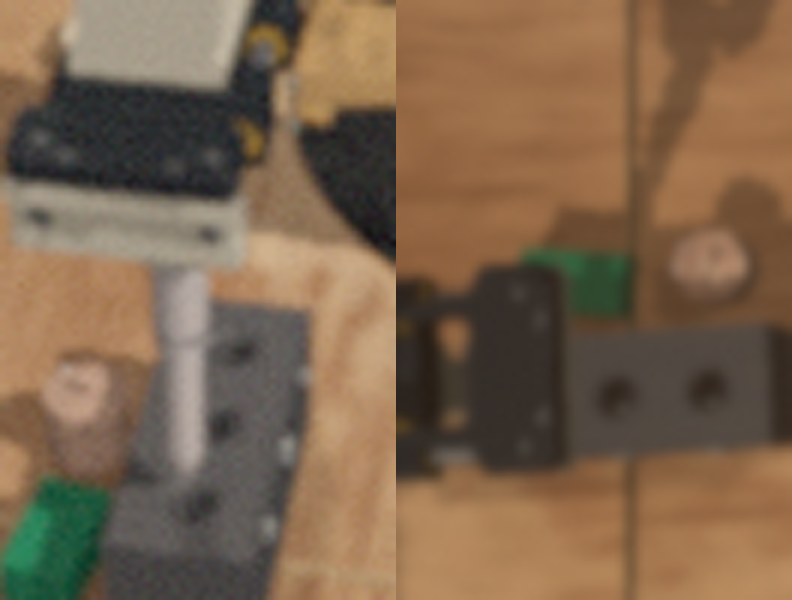

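The side crop shows the finger ending at v≈261 and the foot at (250.8,282.9), against a prediction of (251.2,281.9) from the TCP. So the grip is straight and the side camera agrees with the robot. The wells lie about 2 mm nearer in x, so I'll shift and lower into the left mouth.

jog_arm(moves=[[-1,0,-4,0,1],[-2,0,-8,0,1],[-2,0,-12,0,1],[-2,0,-15,0,1],[-2,0,-17,0,1],[-2,0,-19,0,1],[-2,0,-19,0,1],[-2,0,-19,0,1]])

```text
time_s: 7.47
tcp_pos: [0.5373, 0.3452, 0.1267]
tool_rot: [1.0, 0.021, -0.0, 0.0]
force: [0.2, -0.3, 0.2]
gripper_width: 0.0189
finger_force: 30.0
```

jog_arm(moves=[[0,0,-1,0,1],[0,0,-2,0,1],[0,0,-3,0,1],[0,0,-4,0,1],[0,0,-5,0,1],[0,0,-6,0,1],[0,0,-7,0,1],[0,0,-8,0,1],[0,0,-8,0,1]])

```text
time_s: 8.22
tcp_pos: [0.5372, 0.3451, 0.1186]
tool_rot: [1.0, 0.021, -0.0, 0.0]
force: [-0.3, 0.4, -0.8]
gripper_width: 0.0189
finger_force: 30.0
```

jog_arm(moves=[[0,0,-1,0,1],[0,0,-2,0,1],[0,0,-3,0,1],[0,0,-4,0,1],[0,0,-5,0,1],[0,0,-6,0,1],[0,0,-7,0,1],[0,0,-8,0,1],[0,0,-8,0,1]])

```text
time_s: 8.97
tcp_pos: [0.5373, 0.3451, 0.1107]
tool_rot: [1.0, 0.021, -0.0, 0.0]
force: [0.3, 0.5, 0.8]
gripper_width: 0.0188
finger_force: 30.0
```

jog_arm(moves=[[0,0,-1,0,1],[0,0,-2,0,1],[0,0,-3,0,1],[0,0,-4,0,1],[0,0,-4.5,0,1],[0,0,-5,0,1],[0,0,-5.5,0,1],[0,0,-6,0,1],[0,0,-6.5,0,1],[0,0,-6.5,0,1]])

```text
time_s: 9.8
tcp_pos: [0.5372, 0.3452, 0.1041]
tool_rot: [1.0, 0.021, -0.0, 0.0]
force: [-0.0, -0.6, 0.4]
gripper_width: 0.0189
finger_force: 30.0
```

Run:
```python
from h import *
s=env.state();print({k:np.round(s[k],4).tolist() for k in("time_s","tcp_pos","force","ft_torque")})
f=cams.grab_frame("side")["color"]
cv2.imwrite("pics/s5.png",cv2.resize(f[215:305,220:286],None,fx=6,fy=6,interpolation=cv2.INTER_CUBIC))
```

```text
{'time_s': 9.8, 'tcp_pos': [0.5372, 0.3452, 0.1041], 'force': [-0.0381, -0.5792, 0.3504], 'ft_torque': [0.0511, -0.0387, -0.0256]}
```

View pics/s5.png

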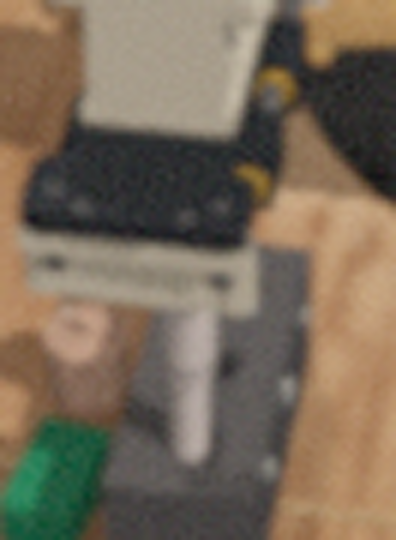

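The side crop shows the punch inside the left well, with the visible shank ending at the mouth's near edge (252,291) and about 25 mm of it gone. There's no stub at 25 mm. I'll continue down gently.

jog_arm(moves=[[0,0,-0.7,0,1],[0,0,-1.4,0,1],[0,0,-2.1,0,1],[0,0,-2.8,0,1],[0,0,-3.5,0,1],[0,0,-3.5,0,1]])

```text
time_s: 10.35
tcp_pos: [0.5372, 0.3451, 0.1006]
tool_rot: [1.0, 0.021, -0.0, 0.0]
force: [-0.4, -0.0, 0.6]
gripper_width: 0.0189
finger_force: 30.0
```

jog_arm(moves=[[0,0,-0.5,0,1],[0,0,-1,0,1],[0,0,-1.5,0,1],[0,0,-2,0,1],[0,0,-2.5,0,1],[0,0,-3,0,1],[0,0,-3.5,0,1],[0,0,-4,0,1],[0,0,-4.5,0,1],[0,0,-4.5,0,1]])

```text
time_s: 11.18
tcp_pos: [0.5375, 0.3452, 0.0966]
tool_rot: [1.0, 0.021, 0.0, -0.0]
force: [0.2, -1.5, 2.3]
gripper_width: 0.019
finger_force: 30.0
```

jog_arm(moves=[[0,0,-0.4,0,1],[0,0,-0.8,0,1],[0,0,-1.2,0,1],[0,0,-1.2,0,1],[0,0,-1.2,0,1]])

```text
time_s: 11.6
tcp_pos: [0.5376, 0.3453, 0.0957]
tool_rot: [1.0, 0.021, 0.001, -0.0]
force: [-0.0, -0.7, 5.3]
gripper_width: 0.0186
finger_force: 30.0
```

jog_arm(moves=[[0,0,-0.4,0,1],[0,0,-0.8,0,1],[0,0,-0.8,0,1],[0,0,-0.8,0,1],[0,0,-0.8,0,1]])

```text
time_s: 12.02
tcp_pos: [0.5378, 0.3454, 0.0953]
tool_rot: [1.0, 0.021, 0.001, -0.0]
force: [0.2, 0.3, 7.0]
gripper_width: 0.019
finger_force: 30.0
```

The left well stops at about 34 mm with the force rising, so it holds a 10 mm stub. On to the middle well.

jog_arm(moves=[[0,0,5,0,1],[0,0,15,0,1],[0,0,27,0,1],[0,0,40,0,1],[0,0,51,0,1],[0,0,53,0,1],[1,-15,53,0,1],[2,-30,53,0,1],[2,-42,53,0,1],[2,-42,53,0,1],[2,-42,53,0,1],[2,-42,47,0,1],[2,-42,42,0,1],[2,-42,38,0,1],[2,-42,35,0,1],[2,-42,33,0,1],[2,-42,32,0,1],[2,-42,32,0,1]])

```text
time_s: 13.52
tcp_pos: [0.5391, 0.3033, 0.126]
tool_rot: [1.0, 0.022, -0.0, 0.0]
force: [-0.1, -0.7, -0.2]
gripper_width: 0.0188
finger_force: 30.0
```

jog_arm(moves=[[0,0,-1,0,1],[0,0,-2,0,1],[0,0,-3,0,1],[0,0,-4,0,1],[0,0,-5,0,1],[0,0,-6,0,1],[0,0,-7,0,1],[0,0,-8,0,1],[0,0,-8,0,1]])

```text
time_s: 14.27
tcp_pos: [0.5392, 0.3031, 0.1181]
tool_rot: [1.0, 0.021, -0.0, 0.0]
force: [0.0, -0.6, -1.0]
gripper_width: 0.0193
finger_force: 30.0
```

jog_arm(moves=[[0,0,-1,0,1],[0,0,-2,0,1],[0,0,-3,0,1],[0,0,-4,0,1],[0,0,-5,0,1],[0,0,-6,0,1],[0,0,-7,0,1],[0,0,-8,0,1],[0,0,-8,0,1]])

```text
time_s: 15.02
tcp_pos: [0.5392, 0.3031, 0.1102]
tool_rot: [1.0, 0.021, -0.0, 0.0]
force: [1.3, 0.2, 1.0]
gripper_width: 0.0192
finger_force: 30.0
```

Depth is now about 20.6 mm. I'll feel for a 25 mm stop.

jog_arm(moves=[[0,0,-1,0,1],[0,0,-2,0,1],[0,0,-3,0,1],[0,0,-3.5,0,1],[0,0,-4,0,1],[0,0,-4.5,0,1],[0,0,-5,0,1],[0,0,-5.5,0,1],[0,0,-6,0,1],[0,0,-6,0,1]])

```text
time_s: 15.85
tcp_pos: [0.5397, 0.3033, 0.1049]
tool_rot: [1.0, 0.021, 0.001, -0.0]
force: [-0.4, 0.7, 4.8]
gripper_width: 0.0191
finger_force: 30.0
```

jog_arm(moves=[[0,0,-0.5,0,1],[0,0,-1,0,1],[0,0,-1,0,1],[0,0,-1,0,1],[0,0,-1,0,1]])

```text
time_s: 16.27
tcp_pos: [0.5398, 0.3033, 0.1042]
tool_rot: [1.0, 0.021, 0.001, -0.0]
force: [-0.4, -0.5, 6.4]
gripper_width: 0.019
finger_force: 30.0
```

jog_arm(moves=[[0,0,-0.5,0,1],[0,0,-0.9,0,1],[0,0,-0.9,0,1],[0,0,-0.9,0,1]])

```text
time_s: 16.6
tcp_pos: [0.54, 0.3034, 0.1037]
tool_rot: [1.0, 0.021, 0.001, -0.0]
force: [-0.6, -0.3, 7.9]
gripper_width: 0.0189
finger_force: 30.0
```

The middle well stops at about 25 mm, so it holds a 19 mm stub. On to the right well.

jog_arm(moves=[[0,0,5,0,1],[0,0,15,0,1],[0,0,27,0,1],[0,0,40,0,1],[0,0,45,0,1],[0,0,45,0,1],[1,-15,45,0,1],[2,-30,45,0,1],[2,-42,45,0,1],[2,-42,45,0,1],[2,-42,45,0,1],[2,-42,39,0,1],[2,-42,34,0,1],[2,-42,30,0,1],[2,-42,27,0,1],[2,-42,25,0,1],[2,-42,24,0,1],[2,-42,24,0,1]])

```text
time_s: 18.1
tcp_pos: [0.5411, 0.2613, 0.1261]
tool_rot: [1.0, 0.022, -0.0, 0.0]
force: [-0.8, 0.5, -1.0]
gripper_width: 0.019
finger_force: 30.0
```

jog_arm(moves=[[0,0,-1,0,1],[0,0,-2,0,1],[0,0,-3,0,1],[0,0,-4,0,1],[0,0,-5,0,1],[0,0,-6,0,1],[0,0,-7,0,1],[0,0,-8,0,1],[0,0,-8,0,1]])

```text
time_s: 18.85
tcp_pos: [0.5412, 0.2611, 0.1182]
tool_rot: [1.0, 0.021, -0.0, 0.0]
force: [0.1, -0.0, -0.7]
gripper_width: 0.0189
finger_force: 30.0
```

jog_arm(moves=[[0,0,-1,0,1],[0,0,-2,0,1],[0,0,-3,0,1],[0,0,-4,0,1],[0,0,-5,0,1],[0,0,-6,0,1],[0,0,-7,0,1],[0,0,-8,0,1],[0,0,-8,0,1]])

```text
time_s: 19.6
tcp_pos: [0.5412, 0.2612, 0.1103]
tool_rot: [1.0, 0.021, -0.0, 0.0]
force: [0.0, 0.3, -0.0]
gripper_width: 0.0193
finger_force: 30.0
```

jog_arm(moves=[[0,0,-1,0,1],[0,0,-2,0,1],[0,0,-3,0,1],[0,0,-3.5,0,1],[0,0,-4,0,1],[0,0,-4.5,0,1],[0,0,-5,0,1],[0,0,-5.5,0,1],[0,0,-6,0,1],[0,0,-6,0,1]])

```text
time_s: 20.43
tcp_pos: [0.5412, 0.2612, 0.1043]
tool_rot: [1.0, 0.021, -0.0, 0.0]
force: [-0.1, 0.2, 0.2]
gripper_width: 0.0188
finger_force: 30.0
```

Clear past 25 mm. Next to 37 mm, then 43 mm.

jog_arm(moves=[[0,0,-1,0,1],[0,0,-2,0,1],[0,0,-3,0,1],[0,0,-4,0,1],[0,0,-5,0,1],[0,0,-6,0,1],[0,0,-6.5,0,1],[0,0,-7,0,1],[0,0,-7.5,0,1],[0,0,-8,0,1],[0,0,-8.5,0,1],[0,0,-9,0,1],[0,0,-9.5,0,1],[0,0,-9.5,0,1]])

```text
time_s: 21.6
tcp_pos: [0.5412, 0.2612, 0.0948]
tool_rot: [1.0, 0.021, -0.0, 0.0]
force: [-0.3, 0.5, 1.0]
gripper_width: 0.0188
finger_force: 30.0
```

jog_arm(moves=[[0,0,-1,0,1],[0,0,-2,0,1],[0,0,-3,0,1],[0,0,-4,0,1],[0,0,-5,0,1],[0,0,-5.5,0,1],[0,0,-6,0,1],[0,0,-6.5,0,1],[0,0,-7,0,1],[0,0,-7.5,0,1],[0,0,-8,0,1],[0,0,-8.5,0,1],[0,0,-9,0,1],[0,0,-9,0,1],[0,0,-9,0,1]])

```text
time_s: 22.85
tcp_pos: [0.5415, 0.2612, 0.0863]
tool_rot: [1.0, 0.021, 0.0, -0.0]
force: [0.1, -0.4, 4.7]
gripper_width: 0.0188
finger_force: 30.0
```

jog_arm(moves=[[0,0,-0.5,0,1],[0,0,-1,0,1],[0,0,-1.2,0,1],[0,0,-1.2,0,1],[0,0,-1.2,0,1],[0,0,-1.2,0,1]])

```text
time_s: 23.35
tcp_pos: [0.5417, 0.2613, 0.0854]
tool_rot: [1.0, 0.021, 0.001, -0.0]
force: [0.0, -0.8, 5.9]
gripper_width: 0.0189
finger_force: 30.0
```

It's on the floor at about 45 mm with 6 N, so the right well is the clear one. I'll release and lift away.

jog_arm(moves=[[0,0,0,0,0.9],[0,0,0,0,0.8],[0,0,0,0,0.7],[0,0,0,0,0.5],[0,0,0,0,0.4],[0,0,0,0,0.4],[0,0,0,0,0.4],[0,0,0,0,0.4],[0,0,0,0,0.4],[0,0,0,0,0.4]])

```text
time_s: 24.18
tcp_pos: [0.5413, 0.2611, 0.0847]
tool_rot: [1.0, 0.021, -0.0, 0.0]
force: [-0.2, 1.5, -0.4]
gripper_width: 0.0551
finger_force: 0.0
```

jog_arm(moves=[[0,0,5,0,0.4],[0,0,15,0,0.4],[0,0,30,0,0.4],[0,0,50,0,0.4],[0,0,75,0,0.4],[0,0,100,0,0.4],[-10,-30,110,0,0.4],[-20,-60,110,0,0.4],[-30,-95,110,0,0.4],[-40,-130,110,0,0.4],[-40,-160,110,0,0.4],[-40,-160,110,0,0.4],[-40,-160,110,0,0.4],[-40,-160,110,0,0.4]])

```text
time_s: 25.35
tcp_pos: [0.5017, 0.1015, 0.1956]
tool_rot: [1.0, 0.021, 0.001, -0.0]
force: [0.4, 0.1, -0.2]
gripper_width: 0.0552
finger_force: 0.0
```

Run:
```python
from h import *
f=cams.grab_frame("side")["color"];g=cams.grab_frame("top")["color"]
c=lambda im,x,y,w,h,k:cv2.resize(im[y:y+h,x:x+w],None,fx=k,fy=k,interpolation=cv2.INTER_CUBIC)
cv2.imwrite("pics/s6.png",np.hstack([c(f,220,225,66,90,6),c(g,115,170,66,90,6)]))
F=cams.grab_frame("side");K,T=F["intrinsics"],np.linalg.inv(F["world_from_camera"])
for z in(.128,.132,.14,.058):
    q=T[:3,:3]@np.array([.5415,.2613,z])+T[:3,3];print(z,(((K@(q*[1,-1,-1]/-q[2]))[:2])-[220,225])*6)
```

```text
0.128 [230.17471379  86.08426953]
0.132 [230.0458628   77.95343938]
0.14 [229.78661273  61.59409013]
0.058 [232.34936712 223.31051165]
```

View pics/s6.png

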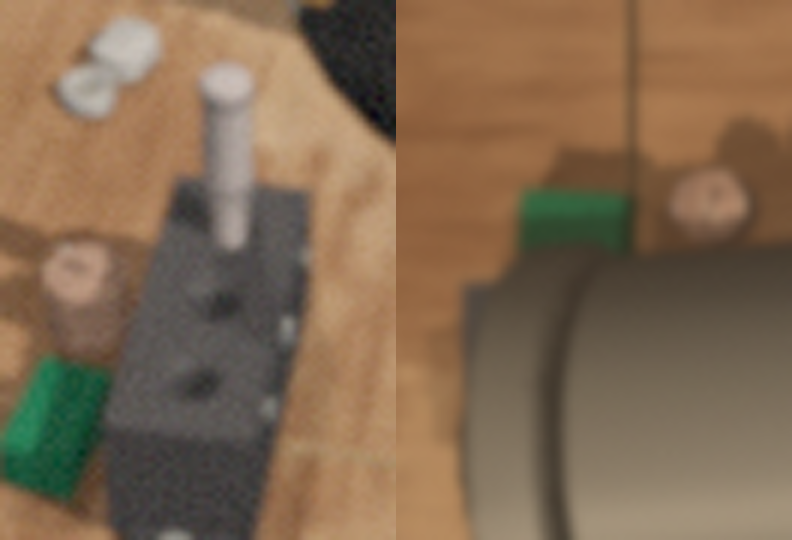

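The side crop shows the punch upright in the right well. Its cap at crop (228,82) fits the fully-home height of about 134 mm, where I'd expect row 80, and the pot and wax haven't moved.

```bash
python3 -c "
from workcell import order
print(order.hand_in())"
```

```text
the job is handed in; nothing more can be done
None
```

I felt all three wells in order (left has the 10 mm stub, middle the 19 mm stub, right is clear), pushed the punch home in the right well, released it, and handed the job in; no verdict was returned.

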